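# Fit a water filter lid to its bleed position and hold it

### The job

Get the bench water filter ready for bleeding: first push its drip drawer fully home until it seats on its catch, then put the blue bayonet lid into the filter's collar, lugs down through the two slots at the white marks, and turn it clockwise half-way, until its white pointers stand at the yellow marks, short of the click at the red ones. Hold the lid right there while the air bleeds off: finish with the gripper still gripping it at the yellow marks, and at no time turn it on into the click. Leave the grease tub, spare cartridge, spanner and detergent jug where they stand.

Things in the scene. Friction and masses are not known exactly. Their poses are not given: they have to be found in the camera images.
- drip_drawer (a joint): opening of the drip drawer in the filter's foot, m: 0 is fully home, grows as it comes out towards the robot (starts at 0.04 to 0.065). Slides with 1 to 2 N; over the last 16 mm it rides over a sprung roller catch (some 3 N more, crest 7 mm from home), then drops against a solid stop, where the catch keeps it.
- drawer_pull (a point): middle of the front face of the drawer's black pull (80 mm wide, 28 mm high, 14 mm proud of the grey drawer front), 40 mm above the bench; moves with the drawer. Frame: x is the push-in direction, level, square to the pull; z up. The drawer front is 198 mm wide, from 3 to 65 mm above the bench.
- filter: bench water filter, fixed. Origin: centre of its base's footprint; x away from the drawer's front, z up. White base 200 mm wide (y), 80 mm high; with the drawer home the pull's face is at x -109 mm. Blue canister with black collar, axis at x +30 mm; gauge on its front to x -43 mm, 145 mm high; copper pipes 83 mm left and right of the axis, 143 mm high.
- mouth (a point): centre of the collar's open mouth at rim height (205 mm), fixed to the filter. Frame: x along the line of the two entry slots (white marks), z up. Collar 112 mm across; rim from 40 mm radius out; inside it a grey ledge, 6 mm thick, leaves a 66 mm round hole with two slots 22 mm wide, facing each other, out to 40 mm radius. The lid goes in with its x along this x, either way round.
- half_mark (a point): one of two yellow half-way marks (painted bars on the collar's rim), 49.5 mm from the axis at rim height, fixed; the other lies straight across. Frame: x from the axis out through the mark, z up: the lid's x lies along it, either way round, at half-way. That is 45 deg clockwise, seen from above, from entry (white). A stop bars turning the other way from entry.
- lock_mark (a point): one of two red lock marks on the rim, 49.5 mm from the axis at rim height, fixed; the other lies straight across. Frame: x from the axis out through the mark, z up: the lid's x lies along it when locked (not wanted), 90 deg clockwise from entry. The lugs meet the click bump at about 60 deg, its crest is at 73 deg, a stop at 90 deg.
- cartridge (a joint): how far the white sprung cartridge cap (56 mm across) in the collar is pressed down, m: 0 when free, its top then 9 mm below the rim. The lid's plug meets it 15 mm before the disc sits on the rim (2 N), then 0.015 and 6 N up with the disc on the rim. With the lugs turned under the ledge the lid can rise only 3.5 mm off the rim.
- lid: bayonet lid, 130 to 210 g, standing on its plug. Origin: centre of the plug's underside, z up, x along the grip bar and lugs (half a turn looks the same). Black plug 60 mm across, z 0 to 24 mm; lugs at +x and -x, 12 mm wide, to 37 mm radius, z 8.5 to 14.5; blue disc 86 mm across, z 24 to 32, white pointers at its +x, -x edges; blue grip bar 64 mm along x, 16 mm thick, z 32 to 62.
- lid_grip (a point): point on the lid's axis at the middle of its grip bar, 47 mm above the lid's origin, axes as the lid's. Keep the fingertips above the disc (15 mm below this point). With the disc on the collar's rim the lid's origin is 24 mm below the mouth; hooked under the ledge and lifted by the spring it is 20.5 mm below.
- grease_tub: bystander: round tub of seal grease, 64 mm across, 55 mm high, label and green cap; origin at the centre of its underside
- spare_cartridge: bystander: white spare filter cartridge standing on end, 62 mm across, 135 mm high; origin at the centre of its underside
- spanner: bystander: steel spanner, 190 mm long, lying on the bench along its x axis; origin under its middle
- detergent_jug: bystander: orange detergent jug with teal cap, 100 by 150 mm, 244 mm high, 2 kg; origin at the centre of its underside

How it is judged:
By the outcome, as a careful person would: the job done as asked, in the order asked, and still so for the second after the job is handed in, while the arm keeps its last pose, push and grip.
It also fails if it takes over 58 s, if anything falls off the work surface, if the arm or the gripper's body presses on something with over 40 N, if the wrist force passes 120 N, or if a joint passes its speed limit or range.

### The arm

A 6-joint arm with a two-finger parallel gripper is mounted at the origin on the work surface. World frame = base frame: x ahead of the robot, y to its left, z up, the work surface at z = 0. Lengths are in m, angles in degrees, forces in N, time in s.
With the tool pointing down it reaches from about 0.25 to 0.725 m from the base axis. Payload 9.7 kg.
Tool frame: the origin (TCP) lies between the finger pads; the fingertips stand bot.tcp_to_tips ahead of it and the grasp point (between the pads) lies 11 mm behind it (bot.tcp_to_tips is the distance from the TCP to the fingertips, in m); z points along the fingers, y is the line along which they close (so a half turn about z gives the same grasp; the last joint's range is limited). The gripper opens to 85 mm and grips with 20 to 120 N. Pads are 22 mm wide; open, the fingers measure 114 mm over their backs; the gripper's body (76 mm by 85 mm) begins 54 mm behind the grasp point. The pads swing forward as they close: fully open they stand 13 mm farther back than shut.
Start: joints at [-66.291, 4.979, 10.078, 95.1, 0, 90], TCP at [0.221, -0.504, 0.207] pointing down, gripper open.
Joint ranges: [-179.16, 179.16], [-48.56, 103.87], [-65.8, 70.77], [-126.05, 130.52], [-82.76, 87.17], [-180, 180]. Speed limits (degrees/s): [127.2, 127.2, 147.25, 180, 180, 180].

### API

Orientations are given as [roll, pitch, yaw] about the fixed x, y, z axes, in that order (R = Rz(yaw) Ry(pitch) Rx(roll)).
In Python, from workcell import bot gives the robot as it stands. The module is installed in compiled form; this text tells all that it offers.
- The arm moves only by the tool carry_out, never from a script. Its arguments are lists of equal length, an entry for each row: "linear": the shift along the world's x, y, z normalised to -1 to 1, where 1 is 2 cm, a list of three; "rotation": the turn, a rotation vector about the world's x, y, z normalised to -1 to 1, where 1 is 8 degrees, a list of three; "grip": the closure, from -1 (fully open) to 1 (shut). In form: {"linear": [[tx, ty, tz], ...], "rotation": [[rx, ry, rz], ...], "grip": [grip, ...]}. A call has 1 to 12 rows; each row shifts and turns the commanded pose from where the row before left it; what a row does not reach is not made up. A row lasts 1/10 s, in which the tool goes at most 50 mm and 8.59 degrees, less where a joint would pass 70% of its speed; a pose out of reach is approached as far as the arm can. A call with a number of a shift or a turn outside -1 to 1 is refused whole. A call with a gripper value outside its range is refused whole. The fingers move at their own pace and stop on an object; "grip_force" is the grip in N (left out, the last holds). Time passes only in rows, so rows that do not move let the fingers close. It gives the time, the measured TCP pose, the force, the opening and the grip force at its end, in the units of the state.
- bot.get_obs(): the state, without advancing time (a new reading comes with each control period).
- bot.camera(name): name is "scene" or "top" or "wrist"; returns the picture (420x560x3 uint8, blue, green, red); there is no depth.
- bot.camera_model(name): a dict with "fx", "fy", "cx", "cy" (pixels), "distortion" ([k1, k2, p1, p2, k3] as OpenCV has them; the pictures are not rectified), "camera_from_world" (4x4, takes a point from world to camera coordinates). Camera axes: x right, y up, looking along -z (the intrinsics and any distortion apply to the point x, -y, -z); pixel columns grow to the right and rows downward; lengths in m; the calibration is good to about 2 mm. A picture is of the moment at which its call begins: read the wrist's pose just before it. camera_model takes no time and is no camera call; for the wrist camera it gives the pose at the moment of the call.
- bot.job_done(): hands the job in; it is judged then, once.
The state is a dict: "time": time; "q": joint angles; "qd": joint speeds; "joint_efforts": joint torques, N m; "ee_pos": TCP position; "tcp_rot": TCP orientation; "wrist_force": force on the tool from outside, world axes, zero at the start; "torque": the same for the moment, N m; "opening": finger opening in m; "grasp_force": force on a finger pad.
Only numpy, scipy, OpenCV 4.12 (cv2) and the standard library are available. Lean on these libraries where they do the work, as an engineer would, in place of code of your own. Each camera call takes 0.05 s, during which the arm holds its last target. There are 200 camera calls.

## Working session

There is one attempt and no reset: what is moved stays moved. The work goes in short steps, Python scripts to look and compute and a tool call to move; the robot and the scene stay as the last step left them, time stands still between calls to the robot, and variables do not carry over. Pictures are saved under pics/ and viewed, at most 10 in all, crops included, and the job is handed in when it is done.

Besides the shell and the picture viewer there is one more tool, called as name(argument=value, ...) on one line, values as JSON. carry_out: Moves the arm, as the interface text tells. Its arguments: {"type":"object","properties":{"linear":{"type":"array","items":{"type":"array","items":{"type":"number"}}},"rotation":{"type":"array","items":{"type":"array","items":{"type":"number"}}},"grip":{"type":"array","items":{"type":"number"}},"grip_force":{"type":"number"}},"required":["linear","rotation","grip"]}

```bash
mkdir -p pics
python3 - <<'E'
from workcell import bot
import cv2
o=bot.get_obs(); print(o, bot.tcp_to_tips)
for n in("scene","top"):
    im=bot.camera(n); cv2.imwrite(f"pics/{n}0.png",im); m=bot.camera_model(n); print(n,m)
E
```

```text
{'time': 0.0, 'q': array([-6.62915342e+01,  5.01219501e+00,  1.00341169e+01,  9.50980799e+01,
        3.01907868e-05,  8.99996412e+01]), 'qd': array([ 0.09186792,  0.07082475,  0.06680937, -0.05278769,  0.02462916,
       -0.01100514]), 'joint_efforts': array([-1.02534937e-03, -5.20385206e+01,  4.64804649e+01,  1.61666167e-02,
       -2.30821379e-04,  2.33772357e-05]), 'ee_pos': array([ 0.22104504, -0.50335217,  0.20676955]), 'tcp_rot': array([-1.79923842e+02, -3.06676943e-05,  2.37088245e+01]), 'wrist_force': array([ 0.27143337, -0.83664447,  0.2812732 ]), 'torque': array([ 0.00754407, -0.0625226 ,  0.02039882]), 'grasp_force': 0.0, 'opening': 0.08512028714601765} 0.008
scene {'fx': 451.7243642435824, 'fy': 451.7243642435824, 'cx': 284.60627761603797, 'cy': 209.35168806504154, 'distortion': array([0.01471937, 0.        , 0.        , 0.        , 0.        ]), 'camera_from_world': array([[ 0.54611251,  0.83758723,  0.01444837, -0.35918903],
       [-0.62777756,  0.39777353,  0.66908262,  0.26524799],
       [ 0.55466789, -0.37446475,  0.74304757, -1.54277669],
       [ 0.        ,  0.        ,  0.        ,  1.        ]])}
top {'fx': 501.6500857853358, 'fy': 501.6500857853358, 'cx': 282.2051972438989, 'cy': 215.26982490538984, 'distortion': array([-0.1815618,  0.       ,  0.       ,  0.       ,  0.       ]), 'camera_from_world': array([[-0.02321294, -0.999612  ,  0.0153954 ,  0.06660385],
       [ 0.98780026, -0.02056124,  0.15436282, -0.58334918],
       [-0.15398637,  0.01879079,  0.98789428, -1.50901559],
       [ 0.        ,  0.        ,  0.        ,  1.        ]])}
```

View pics/top0.png

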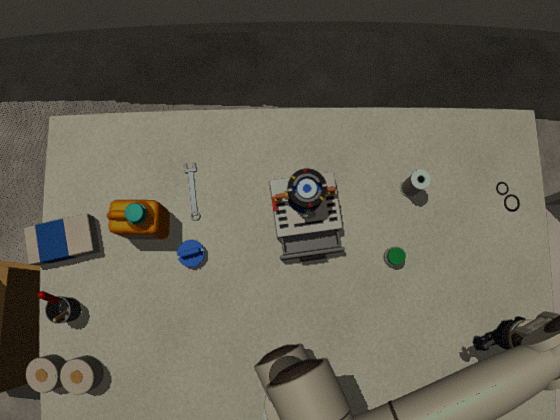

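View pics/scene0.png

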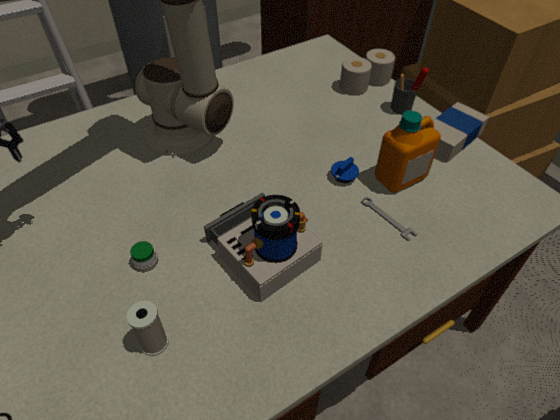

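The top view shows the collar mouth at about (307,188), the drawer pull at about (314,258) and the lid at about (191,254). In the scene view the collar is at (275,215) and the lid at (345,172). Next I'll enlarge these areas.

```bash
cat > h.py <<'E'
import numpy as np, cv2
from workcell import bot
def ray(m,uv):
    K=np.array([[m['fx'],0,m['cx']],[0,m['fy'],m['cy']],[0,0,1]])
    p=cv2.undistortPoints(np.array([[uv]],float),K,m['distortion'])[0,0]
    T=m['camera_from_world'];R=T[:3,:3]
    d=R.T@np.array([p[0],-p[1],-1.]); return -R.T@T[:3,3], d/np.linalg.norm(d)
def atz(m,uv,z):
    c,d=ray(m,uv); return c+d*(z-c[2])/d[2]
def tri(obs):
    A=np.zeros((3,3));b=np.zeros(3);rs=[ray(m,u) for m,u in obs]
    for c,d in rs:
        P=np.eye(3)-np.outer(d,d);A+=P;b+=P@c
    x=np.linalg.solve(A,b); return x,[np.linalg.norm((np.eye(3)-np.outer(d,d))@(x-c)) for c,d in rs]
def proj(m,p):
    T=m['camera_from_world'];q=T[:3,:3]@np.array(p)+T[:3,3]
    K=np.array([[m['fx'],0,m['cx']],[0,m['fy'],m['cy']],[0,0,1]])
    return cv2.projectPoints(np.array([[q[0],-q[1],-q[2]]]),np.zeros(3),np.zeros(3),K,m['distortion'])[0].ravel()
def tile(im,x,y,w,h,s):
    t=cv2.resize(im[y:y+h,x:x+w],None,fx=s,fy=s,interpolation=cv2.INTER_CUBIC)
    for k in range(x-x%10+10,x+w,10):
        cv2.line(t,((k-x)*s,0),((k-x)*s,8 if k%50 else 16),(0,255,0),1)
        if k%20==0: cv2.putText(t,str(k),((k-x)*s-10,20),0,.35,(0,255,0),1)
    for k in range(y-y%10+10,y+h,10):
        cv2.line(t,(0,(k-y)*s),(8,(k-y)*s),(0,255,0),1)
        if k%20==0: cv2.putText(t,str(k),(10,(k-y)*s+4),0,.35,(0,255,0),1)
    return t
E
python3 - <<'E'
from h import *
t=cv2.imread("pics/top0.png");s=cv2.imread("pics/scene0.png")
a=tile(t,262,160,90,110,5);b=tile(t,170,233,40,40,8)
c=tile(s,200,185,125,120,5);d=tile(s,325,150,40,40,8)
W=np.zeros((600,800,3),np.uint8)
W[:550,:450]=a;W[:320,460:780]=b; cv2.imwrite("pics/c1.png",W)
W=np.zeros((600,800,3),np.uint8)
e=tile(s,200,185,96,120,5);W[:600,:480]=e;W[:320,480:800]=d;
cv2.imwrite("pics/c2.png",W)
E
```

```text
(no output)
```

View pics/c1.png

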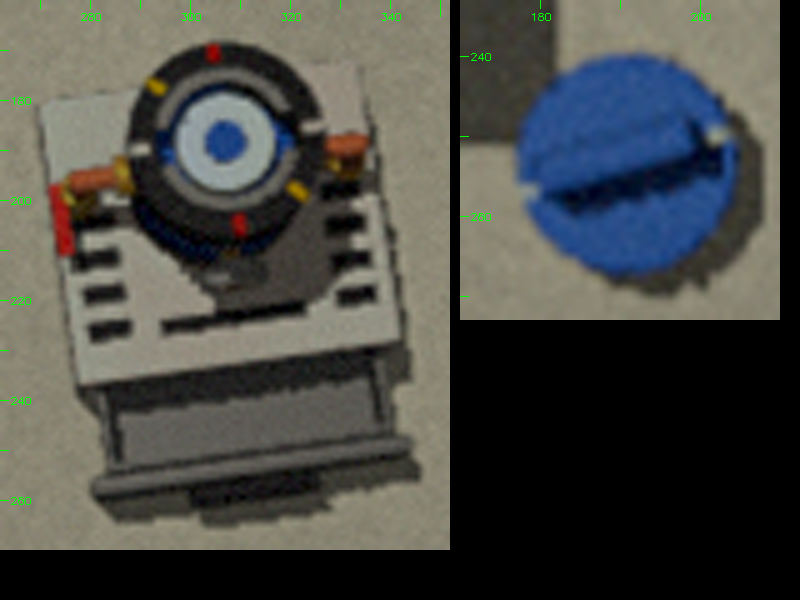

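View pics/c2.png

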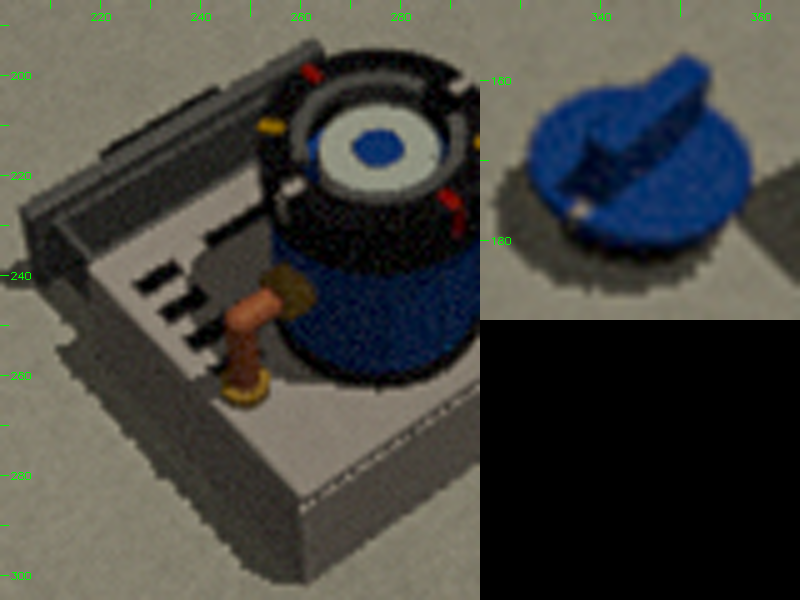

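Run:
```python
from h import *
T=bot.camera_model("top");S=bot.camera_model("scene")
f=lambda p:(262+p[0]/5,160+p[1]/5); g=lambda p:(200+p[0]/5,185+p[1]/5)
pairs={'whiteL':((140,149),(292,186)),'whiteR':((312,126),(462,86)),}
# scene camera looks from far side: resolve pairing by residual
tm={'wL':(140,149),'wR':(312,126),'rT':(213,53),'rB':(239,225),'yTL':(156,87),'yBR':(298,190)}
sm={'w1':(292,186),'w2':(462,86),'r1':(312,73),'r2':(448,200),'y1':(271,126),'y2':(480,142)}
for a in tm:
  for b in sm:
    if a[0]==b[0]:
      x,r=tri([(T,f(tm[a])),(S,g(sm[b]))]); print(a,b,x.round(4),np.round(r,4))
  print('  z205',atz(T,f(tm[a]),.205).round(4))
l=lambda p:(170+(p[0]-460)/8,233+p[1]/8); k=lambda p:(325+(p[0]-480)/8,150+p[1]/8)
print('lid c',tri([(T,l((627,164))),(S,k((640,163)))]))
print('ptr',tri([(T,l((530,191))),(S,k((581,211)))]), tri([(T,l((717,132))),(S,k((581,211)))]))
for p in((530,191),(717,132),(627,164)):print(atz(T,l(p),.032))
print('front corners z65 top', atz(T,f((93,487)),.065),atz(T,f((410,442)),.065), atz(T,f((95,497)),.065),atz(T,f((412,450)),.065))
print('base top front corners z80',atz(T,f((80,385)),.08),atz(T,f((405,340)),.08))
print('scene front corner',atz(S,g((25,213)),.065),atz(S,g((318,42)),.065))
print('pull edge z54',atz(T,f((190,505)),.054),atz(T,f((325,488)),.054))
print('pull edge scene z54',atz(S,g((102,157)),.054),atz(S,g((215,90)),.054))
print(bot.camera_model("wrist"))
print('grease',atz(T,(395,257),.055),'spare',atz(T,(420,179),.135),'jug',atz(T,(135,213),.244))
```

```text
wL w1 [ 0.6237 -0.006   0.1546] [0.0416 0.0416]
wL w2 [0.6324 0.0338 0.2017] [0.0008 0.0008]
  z205 [0.6314 0.0333 0.205 ]
wR w1 [ 0.6433 -0.0641  0.2022] [0.0001 0.0001]
wR w2 [ 0.6532 -0.0267  0.2552] [0.0381 0.0381]
  z205 [ 0.6427 -0.0637  0.205 ]
rT r1 [ 0.6568 -0.0287  0.2723] [0.0269 0.0269]
rT r2 [ 0.6869 -0.0094  0.2014] [0.0002 0.0002]
  z205 [ 0.6859 -0.0093  0.205 ]
rB r1 [ 0.5879 -0.0206  0.2016] [0.0005 0.0005]
rB r2 [ 6.185e-01 -1.000e-04  1.259e-01] [0.0319 0.0319]
  z205 [ 0.5871 -0.0208  0.205 ]
yTL y1 [ 0.642  -0.0188  0.2241] [0.0475 0.0475]
yTL y2 [0.667  0.0225 0.2023] [0.0009 0.0009]
  z205 [0.6668 0.0234 0.205 ]
yBR y1 [ 0.607  -0.0543  0.2024] [0.0005 0.0005]
yBR y2 [ 0.6357 -0.0156  0.1962] [0.0485 0.0485]
  z205 [ 0.6063 -0.0545  0.205 ]
lid c (array([0.4735151 , 0.34096999, 0.02423848]), [np.float64(0.00039441995497080336), np.float64(0.0003944199549708106)])
ptr (array([ 0.45358322,  0.36635212, -0.02535991]), [np.float64(0.02525238483403006), np.float64(0.025252384834029994)]) (array([0.48470355, 0.30456997, 0.02658662]), [np.float64(0.000457800794530595
[... 669 characters left out ...]
316104  0.054     ]
{'fx': 352.9316734484106, 'fy': 352.9316734484106, 'cx': 280.0880552224542, 'cy': 210.09364269147434, 'distortion': array([-0.04279467,  0.        ,  0.        ,  0.        ,  0.        ]), 'camera_from_world': array([[ 4.02608893e-01, -9.15371690e-01, -8.65624062e-04,
        -5.49230134e-01],
       [ 8.72682581e-01,  3.84117974e-01, -3.01460603e-01,
         4.00734928e-02],
       [ 2.76281004e-01,  1.20615305e-01,  9.53478241e-01,
        -3.79406094e-01],
       [ 0.00000000e+00,  0.00000000e+00,  0.00000000e+00,
         1.00000000e+00]])}
grease [ 0.44578187 -0.29045766  0.055     ] spare [ 0.67236506 -0.36149678  0.135     ] jug [0.56825015 0.4590587  0.244     ]
```

carry_out(linear=[[0.383, 0.9625, 0], [0.383, 0.9625, 0], [0.383, 0.9625, 0], [0.383, 0.9625, 0], [0.383, 0.9625, 0], [0.383, 0.9625, 0], [0.383, 0.9625, 0], [0.383, 0.9625, 0], [0.383, 0.9625, 0], [0.383, 0.9625, 0], [0.383, 0.9625, 0], [0.383, 0.9625, 0]], rotation=[[0, 0, -0.558], [0, 0, -0.558], [0, 0, -0.558], [0, 0, -0.558], [0, 0, -0.558], [0, 0, -0.558], [0, 0, -0.558], [0, 0, -0.558], [0, 0, -0.558], [0, 0, -0.558], [0, 0, -0.558], [0, 0, -0.558]], grip=[1, 1, 1, 1, 1, 1, 1, 1, 1, 1, 1, 1])

```text
time: 1.3
ee_pos: [0.3131, -0.2717, 0.2072]
tcp_rot: [-180.0, 0.0, -30.1]
wrist_force: [-0.1, -0.4, -0.5]
opening: 0.0001
grasp_force: 0.0
```

carry_out(linear=[[0.383, 0.9625, -0.4], [0.383, 0.9625, -0.4], [0.383, 0.9625, -0.4], [0.383, 0.9625, -0.4], [0.383, 0.9625, -0.4], [0.383, 0.9625, -0.4], [0.383, 0.9625, -0.4], [0.383, 0.9625, -0.4], [0.383, 0.9625, -0.4], [0.383, 0.9625, -0.4], [0.383, 0.9625, -0.4], [0.383, 0.9625, -0.4]], rotation=[[0, 0, -0.558], [0, 0, -0.558], [0, 0, -0.558], [0, 0, -0.558], [0, 0, -0.558], [0, 0, -0.558], [0, 0, -0.558], [0, 0, -0.558], [0, 0, -0.558], [0, 0, -0.558], [0, 0, -0.558], [0, 0, -0.558]], grip=[1, 1, 1, 1, 1, 1, 1, 1, 1, 1, 1, 1])

```text
time: 2.5
ee_pos: [0.1719, -0.2225, 0.112]
tcp_rot: [-167.0, 0.2, -66.5]
wrist_force: [0.2, 0.2, 0.9]
opening: 0.0002
grasp_force: 0.0
```

Run:
```python
from h import *
o=bot.get_obs(); print(o['q'].round(1),o['qd'].round(2),o['ee_pos'],o['tcp_rot'],o['wrist_force'])
```

```text
[-66.6 -35.4 -33.3  92.2  13.  179.9] [-33.21 -30.62 -26.76   3.95  10.86  -0.09] [ 0.17192155 -0.2224579   0.11195481] [-167.01704514    0.19257525  -66.53239864] [0.15316703 0.15943421 0.9243448 ]
```

carry_out(linear=[[0, 0, 0], [0, 0, 0]], rotation=[[0, 0, 0.5], [0, 0, 0]], grip=[1, 1])

```text
time: 2.7
ee_pos: [0.1721, -0.2228, 0.1123]
tcp_rot: [-167.1, 0.2, -62.4]
wrist_force: [-0.1, -0.3, -0.8]
opening: 0.0003
grasp_force: 0.0
```

Run:
```python
from h import *
o=bot.get_obs(); print(o['q'].round(1),o['qd'].round(2),o['ee_pos'],o['tcp_rot'],o['wrist_force'])
T=bot.camera_model("top")
for p in((168,238),(168,200),(110,238)):
  for z in(.0,.1,.2): print(p,z,atz(T,p,z).round(3))
```

```text
[-66.5 -34.2 -32.6  92.6  12.9 175.8] [ 1.11  0.53  0.82 -0.28 -0.    4.36] [ 0.17212906 -0.22284386  0.11230565] [-1.67059183e+02  1.66327632e-01 -6.24150927e+01] [-0.14973222 -0.30312208 -0.78953025]
(168, 238) 0.0 [0.526 0.418 0.   ]
(168, 238) 0.1 [0.515 0.397 0.1  ]
(168, 238) 0.2 [0.503 0.376 0.2  ]
(168, 200) 0.0 [0.649 0.42  0.   ]
(168, 200) 0.1 [0.63  0.398 0.1  ]
(168, 200) 0.2 [0.611 0.377 0.2  ]
(110, 238) 0.0 [0.529 0.609 0.   ]
(110, 238) 0.1 [0.517 0.576 0.1  ]
(110, 238) 0.2 [0.506 0.543 0.2  ]
```

carry_out(linear=[[0, 0, 0.5], [0, 0, 0.5], [0.58, 0.4525, 0], [0.58, 0.4525, 0], [0.58, 0.4525, 0], [0.58, 0.4525, 0], [0.58, 0.4525, 0], [0.58, 0.4525, 0], [0.58, 0.4525, 0], [0.58, 0.4525, 0], [0.58, 0.4525, 0], [0.58, 0.4525, 0]], rotation=[[-0.374, 0.714, 0], [-0.374, 0.714, 0], [0, 0, 0.994], [0, 0, 0.994], [0, 0, 0.994], [0, 0, 0.994], [0, 0, 0.994], [0, 0, 0.994], [0, 0, 0.994], [0, 0, 0.994], [0, 0, 0.994], [0, 0, 0.994]], grip=[1, 1, 1, 1, 1, 1, 1, 1, 1, 1, 1, 1])

```text
time: 3.9
ee_pos: [0.2594, -0.1482, 0.1326]
tcp_rot: [-178.5, 0.2, 18.9]
wrist_force: [-0.9, -0.6, 1.0]
opening: -0.0002
grasp_force: 0.0
```

carry_out(linear=[[0.7, 0.5, 0], [0.7, 0.5, 0], [0.7, 0.5, 0], [0.7, 0.5, 0], [0.7, 0.5, 0], [0.7, 0.5, 0], [0.7, 0.5, 0], [0.7, 0.5, 0], [0.7, 0.5, 0], [0.7, 0.5, 0], [0, 0, 0], [0, 0, 0]], rotation=[[0, 0, 0.95], [0, 0, 0.95], [0, 0, 0.95], [0, 0, 0.95], [0, 0, 0.95], [0, 0, 0.95], [0, 0, 0.95], [0, 0, 0.95], [0, 0, 0.95], [0, 0, 0.95], [0, 0, 0], [0, 0, 0]], grip=[1, 1, 1, 1, 1, 1, 1, 1, 1, 1, 1, 1])

```text
time: 5.1
ee_pos: [0.3984, -0.0485, 0.1324]
tcp_rot: [-178.4, 0.2, 94.5]
wrist_force: [-0.3, -0.5, -0.4]
opening: 0.0001
grasp_force: 0.0
```

carry_out(linear=[[0, 0.06, -0.924], [0, 0.06, -0.924], [0, 0.06, -0.924], [0, 0.06, -0.924], [0, 0.06, -0.924], [0, 0, 0]], rotation=[[0.016, -0.2, 0.26], [0, 0, 0], [0, 0, 0], [0, 0, 0], [0, 0, 0], [0, 0, 0]], grip=[1, 1, 1, 1, 1, 1])

```text
time: 5.7
ee_pos: [0.3966, -0.0429, 0.0382]
tcp_rot: [-179.9, 0.2, 96.5]
wrist_force: [-0.5, -0.1, -0.4]
opening: 0.0001
grasp_force: 0.0
```

Run:
```python
from h import *
o=bot.get_obs(); print(o['q'].round(1),o['ee_pos'],o['tcp_rot'],o['wrist_force'])
t=bot.camera("top");s=bot.camera("scene")
W=np.zeros((600,800,3),np.uint8)
W[:400,:400]=tile(t,270,215,80,80,5);W[:400,400:800]=tile(s,190,170,80,80,5)
cv2.imwrite("pics/p1.png",W)
```

```text
[ -6.  -15.9 -27.9  78.1  -0.2  77.5] [ 0.3966331  -0.04293163  0.03822939] [-179.86364767    0.20711393   96.52405238] [-0.53990517 -0.095634   -0.4181608 ]
```

View pics/p1.png

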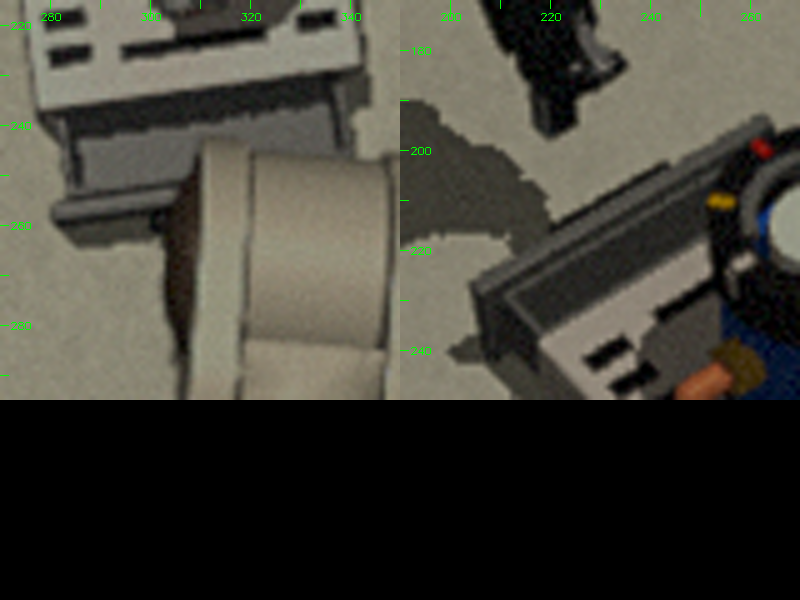

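The fingertips (scene, about (222,197)) are lined up with the middle of the pull (about (235,208)). Pushing now.

carry_out(linear=[[0.5, 0.058, 0], [0.5, 0.058, 0], [0.5, 0.058, 0], [0.5, 0.058, 0], [0.5, 0.058, 0], [0.5, 0.058, 0], [0.5, 0.058, 0]], rotation=[[0, 0, 0], [0, 0, 0], [0, 0, 0], [0, 0, 0], [0, 0, 0], [0, 0, 0], [0, 0, 0]], grip=[1, 1, 1, 1, 1, 1, 1])

```text
time: 6.5
ee_pos: [0.4692, -0.0345, 0.04]
tcp_rot: [180.0, 0.2, 96.7]
wrist_force: [-0.8, 0.3, 0.5]
opening: 0.0001
grasp_force: 0.6
```

carry_out(linear=[[0.2, 0.023, 0], [0.2, 0.023, 0], [0.2, 0.023, 0], [0.2, 0.023, 0]], rotation=[[0, 0, 0], [0, 0, 0], [0, 0, 0], [0, 0, 0]], grip=[1, 1, 1, 1])

```text
time: 6.9
ee_pos: [0.4846, -0.0327, 0.0402]
tcp_rot: [179.9, 0.2, 96.7]
wrist_force: [-0.9, 1.4, -0.4]
opening: 0.0003
grasp_force: 0.5
```

carry_out(linear=[[0.15, 0.017, 0], [0.15, 0.017, 0]], rotation=[[0, 0, 0], [0, 0, 0]], grip=[1, 1])

```text
time: 7.1
ee_pos: [0.4906, -0.0321, 0.0402]
tcp_rot: [179.9, 0.2, 96.7]
wrist_force: [-1.1, -0.4, -0.1]
opening: -0.0
grasp_force: 0.5
```

carry_out(linear=[[0.15, 0.017, 0], [0.15, 0.017, 0]], rotation=[[0, 0, 0], [0, 0, 0]], grip=[1, 1])

```text
time: 7.3
ee_pos: [0.4953, -0.0315, 0.0401]
tcp_rot: [-179.9, 0.2, 96.7]
wrist_force: [-8.1, -0.6, 3.5]
opening: -0.0001
grasp_force: 4.1
```

carry_out(linear=[[0.1, 0.012, 0], [0.1, 0.012, 0]], rotation=[[0, 0, 0], [0, 0, 0]], grip=[1, 1])

```text
time: 7.5
ee_pos: [0.4996, -0.031, 0.0401]
tcp_rot: [-179.9, 0.2, 96.7]
wrist_force: [-5.5, -0.0, 2.4]
opening: -0.0004
grasp_force: 2.7
```

Run:
```python
from h import *
o=bot.get_obs(); print(o['ee_pos'],o['tcp_rot'],o['wrist_force'])
t=bot.camera("top");s=bot.camera("scene")
cv2.imwrite("pics/top2.png",t);cv2.imwrite("pics/scene2.png",s)
W=np.zeros((600,800,3),np.uint8)
W[:400,:400]=tile(t,270,200,80,80,5);W[:400,400:800]=tile(s,190,170,80,80,5)
cv2.imwrite("pics/p2.png",W)
```

```text
[ 0.49963182 -0.03099965  0.04010365] [-179.9423125     0.23907326   96.70926052] [-5.50407569e+00 -1.69554805e-03  2.38946293e+00]
```

View pics/p2.png

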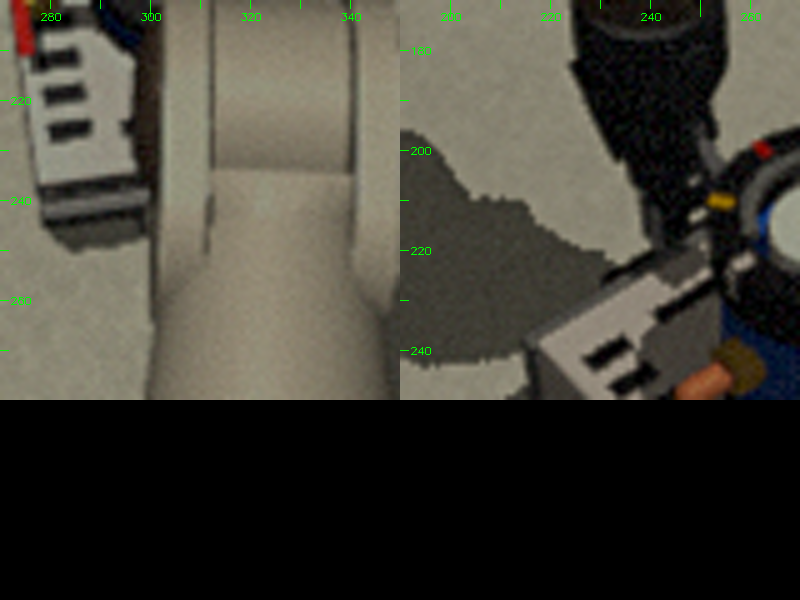

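The drawer front is almost flush with the base. I'll keep pushing until the solid stop.

carry_out(linear=[[0.1, 0.012, 0], [0.1, 0.012, 0]], rotation=[[0, 0, 0], [0, 0, 0]], grip=[1, 1])

```text
time: 7.8
ee_pos: [0.5046, -0.0304, 0.0402]
tcp_rot: [179.9, 0.2, 96.7]
wrist_force: [-2.6, 0.0, -0.4]
opening: 0.0002
grasp_force: 1.0
```

carry_out(linear=[[0.1, 0.012, 0], [0.1, 0.012, 0]], rotation=[[0, 0, 0], [0, 0, 0]], grip=[1, 1])

```text
time: 8.0
ee_pos: [0.5077, -0.0301, 0.04]
tcp_rot: [-179.9, 0.2, 96.7]
wrist_force: [-12.5, -0.3, 5.2]
opening: -0.0002
grasp_force: 6.5
```

carry_out(linear=[[0.15, 0.017, 0], [0.15, 0.017, 0]], rotation=[[0, 0, 0], [0, 0, 0]], grip=[1, 1])

```text
time: 8.2
ee_pos: [0.508, -0.03, 0.0397]
tcp_rot: [-179.3, 0.2, 96.7]
wrist_force: [-55.6, -5.9, 28.7]
opening: 0.0001
grasp_force: 13.6
```

carry_out(linear=[[-1, -0.115, 0], [-1, -0.115, 0], [-1, -0.115, 0], [-1, -0.115, 0], [-1, -0.115, 0], [0.136, 0.792, 0.7], [0.136, 0.792, 0.7], [0.136, 0.792, 0.7], [0.136, 0.792, 0.7], [0.136, 0.792, 0.7], [0.136, 0.792, 0.7], [0.136, 0.792, 0.7]], rotation=[[0, 0, 0], [0, 0, 0], [0, 0, 0], [0, 0, 0], [0, 0, 0], [0, 0, 0.988], [0, 0, 0.988], [0, 0, 0.988], [0, 0, 0.988], [0, 0, 0.988], [0, 0, 0.988], [0, 0, 0.988]], grip=[1, 1, 1, 1, 1, -1, -1, -1, -1, -1, -1, -1])

```text
time: 9.4
ee_pos: [0.4344, 0.0709, 0.1392]
tcp_rot: [179.9, 0.3, 152.4]
wrist_force: [0.7, 0.2, 0.5]
opening: 0.085
grasp_force: 0.0
```

carry_out(linear=[[0.136, 0.792, 0.3], [0.136, 0.792, 0.3], [0.136, 0.792, 0.3], [0.136, 0.792, 0.3], [0.136, 0.792, 0.3], [0.136, 0.792, 0.3], [0.136, 0.792, 0.3], [0.136, 0.792, 0.3], [0.136, 0.792, 0.3], [0.136, 0.792, 0.3], [0.136, 0.792, 0.3], [0.136, 0.792, 0.3]], rotation=[[0, 0, 0.988], [0, 0, 0.988], [0, 0, 0.988], [0, 0, 0.988], [0, 0, 0.988], [0, 0, 0.988], [0, 0, 0.988], [0, 0, 0.988], [0, 0, 0.988], [0, 0, 0.988], [0, 0, 0.988], [0, 0, 0.988]], grip=[-1, -1, -1, -1, -1, -1, -1, -1, -1, -1, -1, -1])

```text
time: 10.6
ee_pos: [0.4669, 0.2612, 0.2107]
tcp_rot: [180.0, 0.3, -112.8]
wrist_force: [-0.3, 0.2, 0.0]
opening: 0.0855
grasp_force: 0.0
```

carry_out(linear=[[0.136, 0.792, 0], [0.136, 0.792, 0], [0.136, 0.792, 0], [0.136, 0.792, 0], [0.136, 0.792, 0], [0, 0, 0], [0, 0, 0]], rotation=[[0, 0, 0.988], [0, 0, 0.988], [0, 0, 0.988], [0, 0, 0.988], [0, 0, 0.988], [0, 0, 0], [0, 0, 0]], grip=[-1, -1, -1, -1, -1, -1, -1])

```text
time: 11.3
ee_pos: [0.48, 0.3394, 0.2101]
tcp_rot: [180.0, 0.2, -73.8]
wrist_force: [-0.3, -0.1, -0.2]
opening: 0.0851
grasp_force: 0.0
```

Run:
```python
from h import *
import json
o=bot.get_obs(); print(o['q'].round(1),o['ee_pos'],o['tcp_rot'],o['wrist_force'],o['opening'],o['time'])
M=bot.camera_model("wrist");w=bot.camera("wrist")
np.save("w1.npy",M,allow_pickle=True)
t=bot.camera("top");s=bot.camera("scene")
cv2.imwrite("pics/top3.png",t);cv2.imwrite("pics/scene3.png",s);cv2.imwrite("pics/w3.png",w)
W=np.zeros((600,800,3),np.uint8)
W[:400,:400]=tile(t,270,180,80,80,5);W[:,400:]=0
W[:400,400:800]=tile(s,190,170,80,80,5)
W[400:600,:267]=cv2.resize(w,(267,200))
cv2.imwrite("pics/p3.png",W)
```

```text
[ 35.1  10.3  16.3  95.9   0.2 -71.1] [0.48000156 0.3394189  0.21011138] [179.95161653   0.23924222 -73.76291144] [-0.30042782 -0.06277344 -0.23943285] 0.08508006548795906 11.3
```

View pics/p3.png

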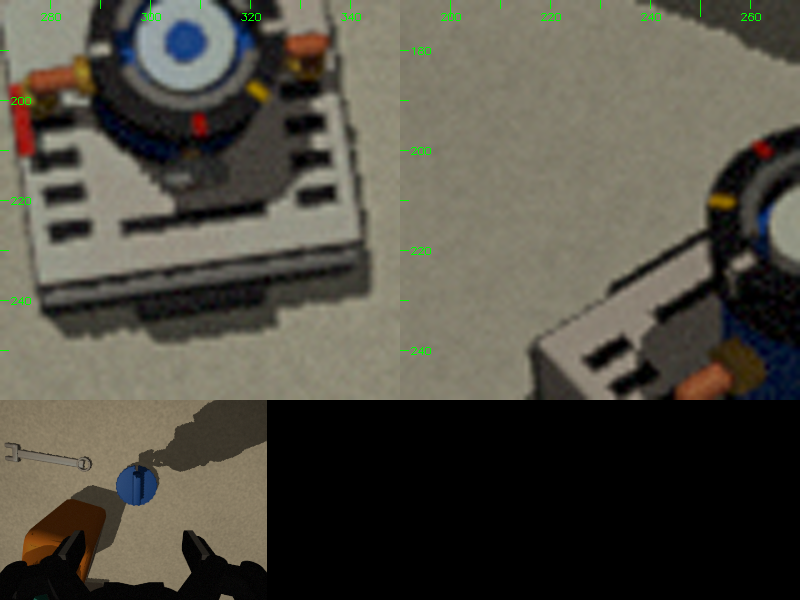

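The drawer is home: its front is flush with the base and the pull's edge is at about (310,242) in the top view. The wrist view shows the lid at about (287,178). I'll overlay the lid model to check my estimate.

Run:
```python
from h import *
M=np.load("w1.npy",allow_pickle=True).item();w=cv2.imread("pics/w3.png")
hsv=cv2.cvtColor(w,cv2.COLOR_BGR2HSV)
m=((hsv[...,0]>95)&(hsv[...,0]<125)&(hsv[...,1]>110)).astype(np.uint8)
m[:, :200]=0;m[:,380:]=0
cs,_=cv2.findContours(m,cv2.RETR_EXTERNAL,cv2.CHAIN_APPROX_NONE);c=max(cs,key=cv2.contourArea)
e=cv2.fitEllipse(cv2.convexHull(c));print(e, atz(M,e[0],.032), cv2.boundingRect(c))
x0,y0,s=230,120,6
t=tile(w,x0,y0,120,100,s)
def L(pts,col,cl=True):
    q=np.array([(proj(M,p)-[x0,y0])*s+s/2 for p in pts]).astype(int);cv2.polylines(t,[q],cl,col,1)
cx,cy,a=.4735,.3407,np.radians(-73.5);X=np.array([np.cos(a),np.sin(a)]);Y=np.array([-X[1],X[0]])
P=lambda u,v,z:(*(np.array([cx,cy])+u*X+v*Y),z)
L([P(.043*np.cos(k),.043*np.sin(k),.032) for k in np.linspace(0,6.28,40)],(0,255,255))
L([P(u,v,.062) for u,v in((.032,.008),(.032,-.008),(-.032,-.008),(-.032,.008))],(0,0,255))
cv2.imwrite("pics/w3c.png",t)
```

```text
((285.87066650390625, 179.17184448242188), (84.48321533203125, 86.23619079589844), 72.63555145263672) [0.47347683 0.338051   0.032     ] (243, 137, 87, 85)
```

View pics/w3c.png

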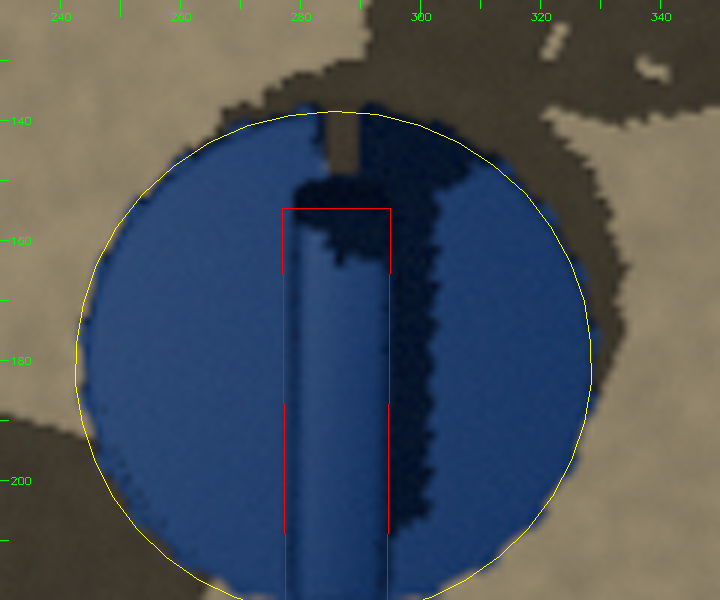

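The model fits the picture to about 1 mm (disc centre about (286,179), bar between columns 280 and 294). Descending to grip.

carry_out(linear=[[-0.325, 0, -1], [0, 0, -1], [0, 0, -1], [0, 0, -1], [0, 0, -1], [0, 0, -1], [0, 0, -1], [0, 0, -0.8], [0, 0, -0.4], [0, 0, -0.15], [0, 0, 0]], rotation=[[0, 0, 0.03], [0, 0, 0], [0, 0, 0], [0, 0, 0], [0, 0, 0], [0, 0, 0], [0, 0, 0], [0, 0, 0], [0, 0, 0], [0, 0, 0], [0, 0, 0]], grip=[-1, -1, -1, -1, -1, -1, -1, -1, -1, -1, -1], grip_force=60)

```text
time: 12.55
ee_pos: [0.4735, 0.3392, 0.0436]
tcp_rot: [180.0, 0.3, -73.4]
wrist_force: [0.9, -1.1, 0.4]
opening: 0.0855
grasp_force: 0.0
```

carry_out(linear=[[0, 0, 0], [0, 0, 0], [0, 0, 0], [0, 0, 0], [0, 0, 0], [0, 0, 0], [0, 0, 0]], rotation=[[0, 0, 0], [0, 0, 0], [0, 0, 0], [0, 0, 0], [0, 0, 0], [0, 0, 0], [0, 0, 0]], grip=[1, 1, 1, 1, 1, 1, 1])

```text
time: 13.25
ee_pos: [0.4733, 0.3393, 0.0432]
tcp_rot: [179.9, 0.2, -73.3]
wrist_force: [-0.0, 0.7, 0.0]
opening: 0.0002
grasp_force: 0.0
```

Run:
```python
from h import *
o=bot.get_obs(); print(o['ee_pos'],o['tcp_rot'],o['opening'],o['grasp_force'])
M=bot.camera_model("wrist");w=bot.camera("wrist");s=bot.camera("scene")
cv2.imwrite("pics/w4.png",w);cv2.imwrite("pics/s4.png",s)
W=np.zeros((600,800,3),np.uint8)
W[:420,:560]=w; 
W[200:440,560:800]=tile(s,325,150,40,40,6)
for p in (o['ee_pos'],(.4735,.3395,.062)): cv2.circle(W,tuple(proj(M,p).astype(int)),4,(0,0,255),1)
cv2.imwrite("pics/p4.png",W)
```

```text
[0.4732825  0.33934782 0.0431888 ] [179.93654371   0.24613909 -73.34587045] 0.00017405044622314128 0.0
```

View pics/p4.png

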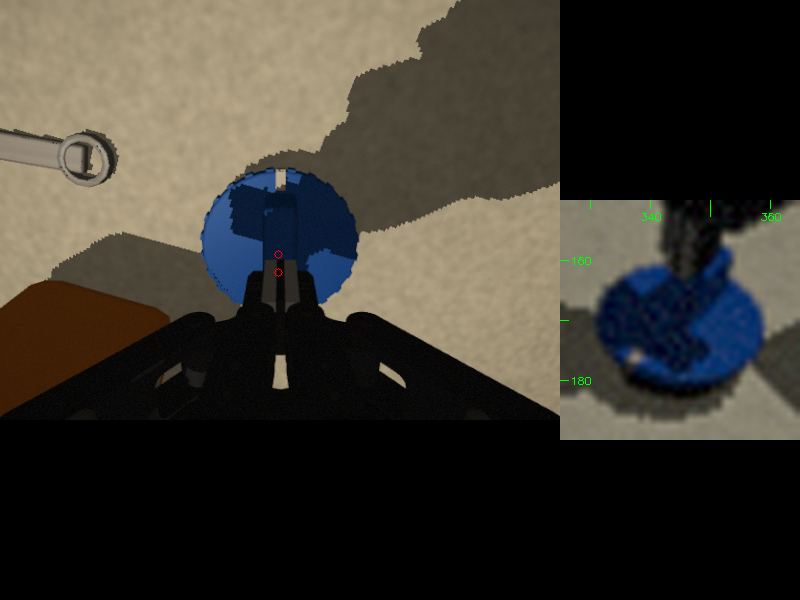

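Run:
```python
from h import *
S=bot.camera_model("scene");M=bot.camera_model("wrist");T=bot.camera_model("top")
for z in(.03,.038,.05,.06,.07): print(z,proj(S,(.3966,-.0429,z)).round(1),'now',proj(S,(.4733,.3393,z)).round(1),proj(M,(.4733,.3393,z)).round(1))
o=bot.get_obs()
# base joints & camera pose in tool frame
from scipy.spatial.transform import Rotation as R
Rt=R.from_euler('xyz',o['tcp_rot'],degrees=True).as_matrix();C=M['camera_from_world'];c=-C[:3,:3].T@C[:3,3]
print('cam in tool',Rt.T@(c-o['ee_pos']), o['q'])
print('bar ends z62', [proj(S,(.4735+u*np.cos(np.radians(-73.5)),.3395+u*np.sin(np.radians(-73.5)),.062)).round(1) for u in(-.032,0,.032)])
```

```text
0.03 [222.  202.6] now [344.6 169.2] [278.7 244.5]
0.038 [221.7 200.6] now [344.9 167.2] [278.7 250.5]
0.05 [221.3 197.7] now [345.4 164.3] [278.6 260.5]
0.06 [221.  195.3] now [345.7 161.9] [278.6 269.9]
0.07 [220.7 192.8] now [346.1 159.4] [278.5 280.3]
cam in tool [ 0.07673622  0.00067321 -0.16650935] [ 35.50755693   9.32491813  -3.31063715  77.34452134   0.25243915
 -71.14732348]
bar ends z62 [array([352. , 156.1]), array([345.9, 161.4]), array([339.7, 166.8])]
```

The fingers shut above the bar. In both views their tips look about 20 mm or more higher than the stated TCP-to-tips length allows. I'll calibrate by lightly touching the bar's top (z = 62 mm).

carry_out(linear=[[0, 0, -0.1], [0, 0, 0]], rotation=[[0, 0, 0], [0, 0, 0]], grip=[1, 1])

```text
time: 13.55
ee_pos: [0.4731, 0.3392, 0.0408]
tcp_rot: [179.9, 0.2, -73.3]
wrist_force: [-0.2, 0.6, -0.3]
opening: -0.0002
grasp_force: 0.0
```

carry_out(linear=[[0, 0, -0.1], [0, 0, 0]], rotation=[[0, 0, 0], [0, 0, 0]], grip=[1, 1])

```text
time: 13.75
ee_pos: [0.4731, 0.3392, 0.0388]
tcp_rot: [179.9, 0.2, -73.3]
wrist_force: [-0.5, -0.2, -0.1]
opening: -0.0004
grasp_force: 0.0
```

carry_out(linear=[[0, 0, -0.1], [0, 0, -0.05]], rotation=[[0, 0, 0], [0, 0, 0]], grip=[1, 1])

```text
time: 13.95
ee_pos: [0.4736, 0.3395, 0.0382]
tcp_rot: [-180.0, 0.3, -73.3]
wrist_force: [-5.7, -5.1, 21.6]
opening: 0.0001
grasp_force: 10.4
```

carry_out(linear=[[0, 0, -0.1], [0, 0, -0.05]], rotation=[[0, 0, 0], [0, 0, 0]], grip=[1, 1])

```text
time: 14.15
ee_pos: [0.474, 0.3398, 0.0382]
tcp_rot: [-179.8, 0.3, -73.3]
wrist_force: [-12.6, -9.6, 40.2]
opening: -0.0002
grasp_force: 20.4
```

carry_out(linear=[[0, 0, 0.5], [0, 0, 0], [0, 0, 0], [0, 0, 0], [0, 0, 0]], rotation=[[0, 0, 0], [0, 0, 0], [0, 0, 0], [0, 0, 0], [0, 0, 0]], grip=[-1, -1, -1, -1, -1])

```text
time: 14.65
ee_pos: [0.473, 0.3391, 0.0424]
tcp_rot: [179.9, 0.2, -73.3]
wrist_force: [-0.0, 0.3, 0.1]
opening: 0.0726
grasp_force: 0.0
```

Run:
```python
from h import *
o=bot.get_obs(); print(o['ee_pos'],o['tcp_rot'],o['opening'],o['wrist_force'])
M=bot.camera_model("wrist");w=bot.camera("wrist");cv2.imwrite("pics/w5.png",w)
def fit(w,M):
    hsv=cv2.cvtColor(w,cv2.COLOR_BGR2HSV)
    m=((hsv[...,0]>95)&(hsv[...,0]<125)&(hsv[...,1]>110)).astype(np.uint8)
    cs,_=cv2.findContours(m,cv2.RETR_EXTERNAL,cv2.CHAIN_APPROX_NONE);c=max(cs,key=cv2.contourArea)
    h=cv2.convexHull(c);h=h[(h[:,0,1]<235)]
    P=np.array([atz(M,p[0],.032)[:2] for p in h])
    from scipy.optimize import least_squares
    r=least_squares(lambda q:np.hypot(*(P-q).T)-.043,[.4735,.34],loss='soft_l1',f_scale=.001);return r.x,len(P),np.abs(r.fun).mean()
print(fit(w,M),fit(cv2.imread("pics/w4.png"),M))
print(fit(cv2.imread("pics/w3.png"),np.load("w1.npy",allow_pickle=True).item()))
```

```text
[0.47299389 0.33912623 0.04235832] [179.87434201   0.22213139 -73.34475579] 0.07263328239172889 [-0.04803335  0.25577584  0.14393908]
(array([0.4731801 , 0.33896588]), 19, np.float64(0.00019564549435903376)) (array([0.47284791, 0.33868486]), 18, np.float64(0.00026185096148318186))
(array([0.47305082, 0.3395123 ]), 30, np.float64(0.00021523934998030788))
```

carry_out(linear=[[0, 0, -0.5], [0, 0, -0.5], [0, 0, -0.3], [0, 0, -0.1], [0, 0, 0]], rotation=[[0, 0, 0], [0, 0, 0], [0, 0, 0], [0, 0, 0], [0, 0, 0]], grip=[-1, -1, -1, -1, -1])

```text
time: 15.2
ee_pos: [0.473, 0.3391, 0.0146]
tcp_rot: [179.9, 0.2, -73.3]
wrist_force: [0.6, 0.3, -0.6]
opening: 0.0855
grasp_force: 0.0
```

carry_out(linear=[[0, 0, 0], [0, 0, 0], [0, 0, 0], [0, 0, 0], [0, 0, 0], [0, 0, 0]], rotation=[[0, 0, 0], [0, 0, 0], [0, 0, 0], [0, 0, 0], [0, 0, 0], [0, 0, 0]], grip=[1, 1, 1, 1, 1, 1], grip_force=70)

```text
time: 15.8
ee_pos: [0.4735, 0.3395, 0.0155]
tcp_rot: [180.0, 0.3, -73.3]
wrist_force: [-0.2, -0.5, 1.0]
opening: 0.0147
grasp_force: 69.0
```

Gripped: opening 15 mm at 69 N. Lifting, then stopping short of the collar so the wrist camera looks straight down on the mouth.

carry_out(linear=[[0, 0, 0.5], [0, 0, 1], [0, 0, 1], [0, 0, 1], [0, 0, 1], [0, 0, 1], [0.58, -0.98, 1], [0.58, -0.98, 1], [0.58, -0.98, 1], [0.58, -0.98, 1], [0.58, -0.98, 1], [0.58, -0.98, 1]], rotation=[[0, 0, 0], [0, 0, 0], [0, 0, 0], [0, 0, 0], [0, 0, 0], [0, 0, 0], [0, 0, -0.09], [0, 0, -0.09], [0, 0, -0.09], [0, 0, -0.09], [0, 0, -0.09], [0, 0, -0.09]], grip=[1, 1, 1, 1, 1, 1, 1, 1, 1, 1, 1, 1])

```text
time: 17.0
ee_pos: [0.543, 0.2208, 0.2465]
tcp_rot: [179.9, 0.2, -77.7]
wrist_force: [-0.1, 0.8, -0.8]
opening: 0.0146
grasp_force: 68.4
```

carry_out(linear=[[0.58, -0.98, 0.25], [0.58, -0.98, 0], [0.58, -0.98, 0], [0.58, -0.98, 0], [0.58, -0.98, 0], [0.58, -0.98, 0], [0.58, -0.98, 0], [0.58, -0.98, 0], [0, 0, 0], [0, 0, 0]], rotation=[[0, 0, -0.09], [0, 0, -0.09], [0, 0, -0.09], [0, 0, -0.09], [0, 0, -0.09], [0, 0, -0.09], [0, 0, -0.09], [0, 0, -0.09], [0, 0, 0], [0, 0, 0]], grip=[1, 1, 1, 1, 1, 1, 1, 1, 1, 1])

```text
time: 18.0
ee_pos: [0.6356, 0.0647, 0.2502]
tcp_rot: [179.9, 0.3, -83.5]
wrist_force: [-0.2, 0.2, -0.8]
opening: 0.0149
grasp_force: 68.6
```

Run:
```python
from h import *
o=bot.get_obs(); print(o['q'].round(1),o['ee_pos'],o['tcp_rot'],o['opening'],o['wrist_force'],o['time'])
M=bot.camera_model("wrist");w=bot.camera("wrist");cv2.imwrite("pics/w6.png",w);np.save("w6.npy",M,allow_pickle=True)
hsv=cv2.cvtColor(w,cv2.COLOR_BGR2HSV)
def blobs(m,n):
    k,l,st,ce=cv2.connectedComponentsWithStats(m.astype(np.uint8))
    for i in range(1,k):
        if st[i,4]>40: print(n,st[i,4],st[i,:4],ce[i].round(1),atz(M,ce[i],.205).round(4))
H,Sa,V=cv2.split(hsv)
blobs((H>20)&(H<35)&(Sa>130)&(V>90),'y');blobs(((H<6)|(H>174))&(Sa>150)&(V>70),'r');blobs((Sa<60)&(V>140),'w')
x0,y0=0,0
t=cv2.resize(w,(784,588));c=np.array([.637,-.0153])
for r in(.04,.056):
    q=np.array([proj(M,(*(c+r*np.array([np.cos(k),np.sin(k)])),.205))*1.4 for k in np.linspace(0,6.28,60)]).astype(int);cv2.polylines(t,[q],True,(0,255,255),1)
for a in(-83.3,-128.3,6.7):
    for sg in(1,-1):
        k=np.radians(a);cv2.circle(t,tuple((proj(M,(*(c+sg*.0495*np.array([np.cos(k),np.sin(k)])),.205))*1.4).astype(int)),4,(0,255,0),1)
cv2.imwrite("pics/p6.png",t)
```

```text
[  5.7  19.6  32.1 102.6   0.3 -90.8] [0.63556167 0.06469064 0.25022391] [179.90635345   0.26001194 -83.47033919] 0.014942194884355395 [-0.16319517  0.23224766 -0.81494842] 18.0
y 213 [224 147  19  20] [233.1 156.6] [0.6677 0.0245 0.205 ]
r 243 [194  90  22  12] [205.2  95.5] [ 0.6864 -0.0088  0.205 ]
w 4889 [246  46  90  93] [288.2  89.8] [ 0.6395 -0.0172  0.205 ]
w 507 [222 163  33  33] [232.7 180.2] [0.6669 0.039  0.205 ]
```

View pics/p6.png

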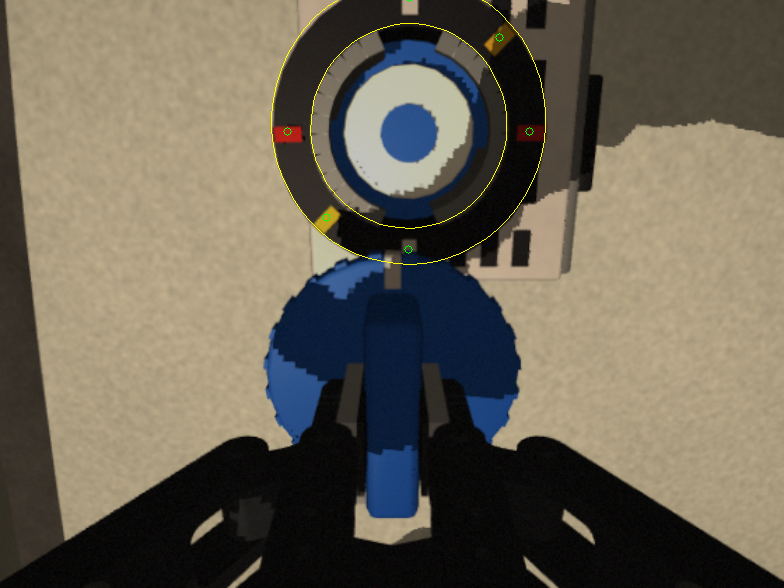

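The model rim and marks lie right on the picture: red at (287,131), yellow at (327,217), white at (408,250) in view pixels. The lid sits square in the grip. Moving over the mouth and lowering.

carry_out(linear=[[0.018, -0.99, 0], [0.018, -0.99, 0], [0.018, -0.99, 0], [0.018, -0.8, 0], [0, -0.2, 0], [0, 0, -0.6], [0, 0, -0.6], [0, 0, -0.4], [0, 0, 0]], rotation=[[0, 0, 0], [0, 0, 0], [0, 0, 0], [0, 0, 0], [0, 0, 0], [0, 0, 0], [0, 0, 0], [0, 0, 0], [0, 0, 0]], grip=[1, 1, 1, 1, 1, 1, 1, 1, 1])

```text
time: 18.95
ee_pos: [0.6366, -0.0138, 0.2171]
tcp_rot: [179.8, 0.3, -83.4]
wrist_force: [0.0, 0.4, -2.1]
opening: 0.0146
grasp_force: 68.6
```

carry_out(linear=[[0.02, -0.05, -0.2], [0, 0, -0.2], [0, 0, 0]], rotation=[[0, 0, 0], [0, 0, 0], [0, 0, 0]], grip=[1, 1, 1])

```text
time: 19.25
ee_pos: [0.6376, -0.0154, 0.2101]
tcp_rot: [179.9, 0.2, -83.4]
wrist_force: [1.2, 0.5, -0.5]
opening: 0.0145
grasp_force: 68.8
```

carry_out(linear=[[0, 0, -0.2], [0, 0, -0.1], [0, 0, 0]], rotation=[[0, 0, 0], [0, 0, 0], [0, 0, 0]], grip=[1, 1, 1])

```text
time: 19.55
ee_pos: [0.6377, -0.0155, 0.2042]
tcp_rot: [180.0, 0.2, -83.4]
wrist_force: [0.9, 0.2, 1.9]
opening: 0.0148
grasp_force: 69.0
```

carry_out(linear=[[0, 0, -0.15], [0, 0, -0.15], [0, 0, 0]], rotation=[[0, 0, 0], [0, 0, 0], [0, 0, 0]], grip=[1, 1, 1])

```text
time: 19.85
ee_pos: [0.6377, -0.0154, 0.198]
tcp_rot: [180.0, 0.2, -83.4]
wrist_force: [1.4, 0.1, 3.6]
opening: 0.0141
grasp_force: 69.2
```

carry_out(linear=[[0, 0, -0.06], [0, 0, 0]], rotation=[[0, 0, 0], [0, 0, 0]], grip=[1, 1])

```text
time: 20.05
ee_pos: [0.6377, -0.0154, 0.1971]
tcp_rot: [180.0, 0.2, -83.4]
wrist_force: [1.1, 0.6, 2.9]
opening: 0.0147
grasp_force: 69.3
```

carry_out(linear=[[0, 0, 0], [0, 0, 0], [0, 0, 0], [0, 0, 0]], rotation=[[0, 0, -0.5], [0, 0, -0.5], [0, 0, -0.5], [0, 0, 0]], grip=[1, 1, 1, 1])

```text
time: 20.45
ee_pos: [0.6374, -0.0155, 0.1971]
tcp_rot: [179.9, 0.2, -95.5]
wrist_force: [-0.6, 0.1, 4.1]
opening: 0.0147
grasp_force: 69.3
```

```bash
python3 -c "
from h import *
o=bot.get_obs();print(o['wrist_force'],o['torque'],o['tcp_rot'],o['q'].round(1))"
```

```text
[-0.61062279  0.10183653  4.10740366] [ 0.00940048  0.06772603 -0.06013145] [179.93557181   0.23866641 -95.48723641] [ -1.5  17.4  23.3  96.    0.2 -86. ]
```

carry_out(linear=[[0, 0, 0], [0, 0, 0], [0, 0, 0], [0, 0, 0], [0, 0, 0], [0, 0, 0], [0, 0, 0], [0, 0, 0]], rotation=[[0, 0, -0.6], [0, 0, -0.6], [0, 0, -0.6], [0, 0, -0.6], [0, 0, -0.6], [0, 0, -0.6], [0, 0, -0.4], [0, 0, 0]], grip=[1, 1, 1, 1, 1, 1, 1, 1])

```text
time: 21.25
ee_pos: [0.6374, -0.0155, 0.1971]
tcp_rot: [179.9, 0.2, -127.4]
wrist_force: [-0.1, 0.3, 3.1]
opening: 0.0146
grasp_force: 69.3
```

Run:
```python
from h import *
o=bot.get_obs(); print(o['ee_pos'],o['tcp_rot'],o['wrist_force'],o['torque'],o['time'])
M=bot.camera_model("wrist");w=bot.camera("wrist");cv2.imwrite("pics/w7.png",w);t=bot.camera("top");cv2.imwrite("pics/top7.png",t)
H,Sa,V=cv2.split(cv2.cvtColor(w,cv2.COLOR_BGR2HSV))
def blobs(m,n,z):
    k,l,st,ce=cv2.connectedComponentsWithStats(m.astype(np.uint8))
    for i in range(1,k):
        if 30<st[i,4]<2500:
            p=atz(M,ce[i],z); d=p[:2]-[.6373,-.0150]
            if np.hypot(*d)<.07: print(n,st[i,4],ce[i].round(1),p.round(4),'r',np.hypot(*d).round(4),'ang',np.degrees(np.arctan2(d[1],d[0])).round(1))
blobs((H>20)&(H<35)&(Sa>130)&(V>60),'y',.205);blobs(((H<6)|(H>174))&(Sa>150)&(V>50),'r',.205)
blobs((Sa<90)&(V>80),'w',.213)
# lid disc fit and bar angle: blue area
m=((H>95)&(H<125)&(Sa>110)).astype(np.uint8);cs,_=cv2.findContours(m,cv2.RETR_EXTERNAL,cv2.CHAIN_APPROX_NONE);c=max(cs,key=cv2.contourArea);print(cv2.boundingRect(c))
print('pred ptr',proj(M,(*(np.array([.6373,-.0150])+.04*np.array([np.cos(np.radians(o['tcp_rot'][2])),np.sin(np.radians(o['tcp_rot'][2]))])),.2136)))
```

```text
[ 0.63743891 -0.01550106  0.19709778] [ 179.93730912    0.23935354 -127.36766572] [-0.11461624  0.30635166  3.14460573] [-0.01083959  0.05179805 -0.07332285] 21.25
r 306 [356.8 196.3] [ 0.5877 -0.0205  0.205 ] r 0.0499 ang -173.7
r 97 [395.8 260.6] [0.5906 0.019  0.205 ] r 0.0578 ang 144.0
w 266 [205.8 194.5] [ 0.6405 -0.0645  0.213 ] r 0.0496 ang -86.4
w 240 [280.5 193.5] [ 0.6139 -0.0449  0.213 ] r 0.0379 ang -128.0
w 1261 [280.2 373.8] [0.6741 0.0337 0.213 ] r 0.061 ang 53.0
(188, 178, 185, 192)
pred ptr [279.52799513 189.28113781]
```

carry_out(linear=[[0, 0, 0], [0, 0, 0], [0, 0, 0]], rotation=[[0, 0, -0.08], [0, 0, 0], [0, 0, 0]], grip=[1, 1, 1])

```text
time: 21.65
ee_pos: [0.6375, -0.0155, 0.197]
tcp_rot: [179.9, 0.2, -128.0]
wrist_force: [0.9, 0.5, 4.1]
opening: 0.0146
grasp_force: 69.3
```

Run:
```python
from h import *
o=bot.get_obs(); print(o['ee_pos'],o['tcp_rot'],o['wrist_force'],o['grasp_force'],o['qd'].round(2))
a=cv2.imread("pics/top3.png").astype(int);b=cv2.imread("pics/top7.png").astype(int)
print('drawer-left-edge diff',np.abs(a-b)[228:250,274:292].mean(), 'noise',np.abs(a-b)[300:320,180:200].mean())
print(bot.job_done())
```

```text
[ 0.63749187 -0.01547174  0.19702857] [ 179.93803624    0.24276084 -128.02959405] [0.89692184 0.46079827 4.14383965] 69.30577754974365 [ 0.01 -0.03  0.06  0.06 -0.07  0.05]
drawer-left-edge diff 3.3013468013468015 noise 4.7425
the job is handed in; nothing more can be done
None
```

Job handed in at about 21.7 s: the drawer is home against its stop, and the lid is in the collar at the yellow half-way marks (within about 1°), still gripped at 69 N and never turned towards the click; the hand-in gave no verdict.

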